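Pair the wardrobe push lights

ROBOT

A 6-joint arm with a two-finger parallel gripper is mounted at the origin on the work surface. World frame = base frame: x ahead of the robot, y to its left, z up, the work surface at z = 0. Lengths are in m, angles in rad, forces in N, time in s.
With the tool pointing down it reaches from about 0.35 to 0.975 m from the base axis. Payload 4.9 kg.
Tool frame: the origin (TCP) lies between the finger pads; the fingertips stand 17 mm ahead of it and the grasp point (between the pads) lies 2 mm behind it; z points along the fingers, y is the direction in which the jaws open and shut (so a half turn about z gives the same grasp; the last joint's range is limited). The gripper opens to 85 mm and grips with 20 to 120 N. Pads are 22 mm wide; open, the fingers measure 114 mm over their backs; the gripper's body (76 mm by 85 mm) begins 54 mm behind the grasp point. The pads swing forward as they close: fully open they stand 13 mm farther back than shut.
Start: joints at [-1.296, 0.053, 1.613, -0, 1.476, -0.119], TCP at [0.24, -0.577, 0.248] pointing down, gripper open.
Joint ranges: [-3.01, 3.01], [-1.01, 2.22], [0.06, 2.58], [-1.02, 4.17], [0.09, 2.62], [-3.14, 3.14]. Speed limits (rad/s): [2.57, 2.57, 3.14, 3.14, 3.14, 3.14].

INTERFACE

Orientations are given as a unit quaternion [w, x, y, z].
In Python, from plant import state, grab_frame, camera_model, job_done, find_in, silhouettes, landmark_of gives the robot as it stands.
- The arm moves only by the shell command python3 -m crank 'ROWS'. ROWS is JSON, a list of rows, each an object with "angular": the turn, a rotation vector about the tool's x, y, z each as a share of 5 degrees, from -1 to 1, a list of three; "delta_pos": the shift along the tool's x, y, z each as a share of 3 cm, from -1 to 1, a list of three; "gripper": the opening, from 0 (shut) to 1 (fully open). In form: [{"angular": [ax, ay, az], "delta_pos": [tx, ty, tz], "gripper": gripper}, ...]. A call has 1 to 12 rows; each row shifts and turns the commanded pose from where the row before left it, along the tool's axes as they then stand; what a row does not reach is not made up. A row lasts 1/8 s, in which the tool goes at most 62.5 mm and 10.7 degrees, less where a joint would pass 70% of its speed; a pose out of reach is approached as far as the arm can. A call with a number of a shift or a turn outside -1 to 1 is refused whole. A call with a gripper value outside its range is refused whole. The fingers move at their own pace and stop on an object; the grip force is fixed at half the most. Time passes only in rows, so rows that do not move let the fingers close. It gives the time, the measured TCP pose, the force and the opening at its end, in the units of the state.
- state(): the state, without advancing time (a new reading comes with each control period).
- grab_frame(name): name is "scene" or "top" or "wrist"; returns the picture (480x640x3 uint8, red, green, blue); there is no depth.
- camera_model(name): a dict with "camera_matrix" (3x3 intrinsics, pixels), "rvec" (rotation vector, rad) and "tvec" (3), from world to camera coordinates, as OpenCV has them; the wrist camera has in their place "mount" (4x4, takes a point from camera to tool coordinates, whose origin is the TCP and whose axes are the flange's). Camera axes: x right, y down, z forward; pixel columns grow to the right and rows downward; lengths in m; the calibration is good to about 2 mm. A picture is of the moment at which its call begins: read the wrist's pose just before it. camera_model takes no time and is no camera call.
- job_done(): hands the job in, once; it reports no verdict.
Trained networks look in the newest picture that a camera, given by its name, has taken for a name from the list of things; names that differ only in an ending like _2 or _b are one class to them, and where a whole thing is asked for, a point or a joint stands for the part that bears it (a point fixed in the world has none). Each returns a list of dicts, best first, with "conf" (0 to 1); they miss things now and then, are a little off and sometimes report something else, mostly with a low value. They report only what shows in the picture. A call takes as long as a camera call. They do not tell look-alikes from the thing itself.
- find_in(camera, target): "bbox" ([left, top, right, bottom] in pixels, round what is visible of it).
- silhouettes(camera, target): "mask" (480x640 bool, what is visible of it) and "bbox" ([left, top, right, bottom] in pixels, round what is visible of it).
- landmark_of(camera, target): "pixel" ([column, row] in pixels: a listed point, or the origin of a listed thing).
The state is a dict: "time": time; "joint_pos": joint angles; "joint_vel": joint speeds; "joint_efforts": joint torques, N m; "tool_pos": TCP position; "tool_rot": TCP orientation; "contact_force": force on the tool from outside, world axes, zero at the start; "ft_torque": the same for the moment, N m; "gripper_width": opening from 0.0 (shut) to 1.0 (fully open).
Only numpy, scipy, OpenCV 4.12 (cv2) and the standard library are available. Lean on these libraries where they do the work, as an engineer would, in place of code of your own. Each camera call takes 0.05 s, during which the arm holds its last target.

TASK

Pair the battery lights on the wardrobe ledge: with a light fingertip push, press down the long key on the controller, then the large round light, then the small round light, in that order, each far enough that it switches on and stays down. Only press them: do not lift or shove the controller or the lights, leave the flask, roll-on bottle, key dish and comb where they are, and finish with the hand clear.

Things in the scene. Friction and masses are not known exactly. Their poses are not given: they have to be found in the camera images.
- controller: Loose grey plastic box lying on the ledge, 66 (its x) x 110 (its y) x 24 mm high, 0.25 to 0.5 kg, with one long white key on top. Origin: centre of its underside; z up.
- key_top (a point): Centre of the top face of the controller's white key, 38 mm above the ledge while up; it moves down with the key. The key's top is 26 mm (controller's x) x 70 mm (controller's y) and stands 14 mm proud of the box.
- controller_key (a joint): Depth of the controller's key in m, downward. It starts fully up (0), slides straight down under a push that rises from about 3.5 N at first to 4.5 N at 4 mm and 7 N at the stop, has 11 mm of travel to its stop and stays at whatever depth it was pushed to; it counts as switched on from 4 mm down. Keep the push under 20 N.
- large_light: Loose round grey puck, 96 mm diameter, 24 mm high, 0.25 to 0.5 kg, with a round white lens on top that is its push switch. Origin: centre of its underside; z up.
- large_lens_top (a point): Centre of the top of the large light's flat white lens (76 mm diameter), 38 mm above the ledge while up, 14 mm proud of the puck; it moves down with the lens.
- large_lens (a joint): Depth of the large light's lens in m, downward. It starts fully up (0), slides straight down under a push that rises from about 3.5 N at first to 4.5 N at 4 mm and 7 N at the stop, has 11 mm of travel to its stop and stays at whatever depth it was pushed to; it counts as switched on from 4 mm down. Keep the push under 20 N.
- small_light: Loose round grey puck, 62 mm diameter, 24 mm high, 0.18 to 0.35 kg, with a round white lens on top that is its push switch. Origin: centre of its underside; z up.
- small_lens_top (a point): Centre of the top of the small light's flat white lens (44 mm diameter), 38 mm above the ledge while up, 14 mm proud of the puck; it moves down with the lens.
- small_lens (a joint): Depth of the small light's lens in m, downward. It starts fully up (0), slides straight down under a push that rises from about 3.5 N at first to 4.5 N at 4 mm and 7 N at the stop, has 11 mm of travel to its stop and stays at whatever depth it was pushed to; it counts as switched on from 4 mm down. Keep the push under 20 N.
- flask: Bystander: stainless hip flask lying flat, 95 x 90 x 24 mm with a 26 mm capped neck at its -x end. Origin: centre of the underside of its flat body.
- roll_on: Bystander: upright plastic roll-on bottle, 38 mm diameter, 82 mm high. Origin: centre of its underside; z up its axis. The tallest loose thing here.
- key_dish: Bystander: round brass-coloured dish with keys in it, 96 mm diameter, 18 mm high. Origin: centre of its underside.
- comb: Bystander: wooden comb lying flat, about 38 x 150 x 8 mm, long along its y. Origin: middle of its underside.
Things that resemble listed ones, but are neither listed nor needed, are in the scene too. Leave any turquoise look-alike of the small_light alone. Leave any blue look-alike of the controller alone.

How it is judged:
On the way, in this order (a step that is already met when the one before it is completed fails the run):
1. the controller's key is down (value of joint controller_key above 0.004 m), for 0.1 s.
2. the large light is down (value of joint large_lens above 0.004 m), for 0.1 s.
3. the small light is down (value of joint small_lens above 0.004 m), for 0.1 s.
At the end, for the whole second after the job is handed in: The key and both lenses are at least 4 mm down, the controller and lights rest on the ledge within 20 mm of where they began, and the four bystanders are within 15 mm of theirs (value of joint each of controller_key, large_lens, small_lens above 0.004 m and distance of each of controller, large_light, small_light from where it was at the start of the episode below 0.02 m and height (world z) of each of controller, large_light, small_light below 0.005 m and linear speed of each of controller, large_light, small_light below 0.01 m/s and distance of each of flask, roll_on, key_dish, comb from where it was at the start of the episode below 0.015 m); the robot touches nothing.
It fails at once if the large light is pushed before the controller's key is down (value of joint large_lens above 0.003 m and value of joint controller_key below 0.004 m).
It fails at once if the small light is pushed before the large light is down (value of joint small_lens above 0.003 m and value of joint large_lens below 0.004 m).
It fails at once if the controller or a light is pressed hard (over 20 N) (contact force between any of the fingers, the arm and controller above 20 N or contact force between any of the fingers, the arm and large_light above 20 N or contact force between any of the fingers, the arm and small_light above 20 N).
It fails at once if the controller or a light is lifted over 10 mm or shoved over 20 mm (height (world z) of any of controller, large_light, small_light above 0.01 m or distance of any of controller, large_light, small_light from where it was at the start of the episode above 0.02 m).
It fails at once if a bystander (flask, roll-on bottle, key dish, comb) is moved over 15 mm or the bottle tipped (distance of any of flask, roll_on, key_dish, comb from where it was at the start of the episode above 0.015 m or angle between roll_on's own z axis and vertical above 0.3 rad).
It also fails if it takes over 54 s, if anything falls off the work surface, if the arm or the gripper's body presses on something with over 40 N, if the wrist force passes 120 N, or if a joint passes its speed limit or range.

## Working session

There is one attempt and no reset: what is moved stays moved. The work goes in short steps, Python scripts to look and compute and a shell command to move; the robot and the scene stay as the last step left them, time stands still between calls to the robot, and variables do not carry over. Pictures are saved under pics/ and viewed, and the job is handed in when it is done.

```bash
mkdir -p pics; python3 - <<'E'
from plant import *
import cv2
s=state();print(s)
for c in ["scene","top"]:
    im=grab_frame(c);cv2.imwrite(f"pics/{c}0.png",im[:,:,::-1])
    m=camera_model(c);print(c,m)
    for t in ["controller","large_light","small_light","flask","roll_on","key_dish","comb"]:
        print(t,[(d['bbox'],round(d['conf'],2)) for d in find_in(c,t)])
    for t in ["key_top","large_lens_top","small_lens_top"]:
        print(t,[(d['pixel'],round(d['conf'],2)) for d in landmark_of(c,t)])
E
```

```text
{'time': 0.0, 'joint_pos': array([-1.29599216e+00,  5.33610615e-02,  1.61431362e+00,  1.01084238e-06,
        1.47597270e+00, -1.19036252e-01]), 'joint_vel': array([ 7.91380113e-05, -1.47506329e-03, -9.39093116e-04,  1.11678135e-03,
        3.40274651e-04, -8.28203546e-04]), 'joint_efforts': array([ 1.62803288e-03, -3.93684518e+01, -3.70173132e+01, -7.60825259e-06,
        7.10872919e-03, -9.52325706e-06]), 'tool_pos': array([ 0.2396547 , -0.57658861,  0.24704865]), 'tool_rot': array([-1.02428503e-03,  9.80673281e-01,  1.95649844e-01, -7.94324380e-05]), 'contact_force': array([0.37212442, 0.34336583, 0.67648725]), 'ft_torque': array([ 0.06677375, -0.04617385, -0.00305098]), 'gripper_width': 0.9974969400962646}
scene {'camera_matrix': array([[577.65894836,   0.        , 312.87666385],
       [  0.        , 577.65894836, 244.32011742],
       [  0.        ,   0.        ,   1.        ]]), 'rvec': array([ 2.0532504 ,  0.69896748, -0.37756236]), 'tvec': array([-0.4087062 , -0.13594856,  1.45891281])}
controller [([272.2, 181.5, 324.2, 208.5], 0.95), ([326.8, 193.0, 368.5, 226.2], 0.68), (
[... 903 characters left out ...]
58.0, 253.2, 291.9], 0.81), ([200.4, 325.2, 262.0, 366.5], 0.65), ([441.6, 253.3, 483.4, 287.4], 0.31)]
large_light [([435.7, 248.7, 481.1, 293.2], 0.9)]
small_light [([304.3, 260.9, 338.4, 297.3], 0.71), ([356.4, 250.1, 385.2, 280.6], 0.57), ([310.3, 268.2, 327.5, 288.2], 0.31)]
flask [([263.3, 136.6, 311.1, 191.8], 0.69), ([433.9, 246.7, 483.2, 294.9], 0.27)]
roll_on [([352.4, 139.7, 374.4, 168.0], 0.84)]
key_dish [([191.3, 139.1, 229.9, 176.0], 0.69), ([411.2, 147.5, 480.1, 182.3], 0.56)]
comb [([409.3, 145.8, 482.7, 181.6], 0.6)]
key_top [([234.6, 344.3], 0.71), ([225.5, 272.6], 0.68)]
large_lens_top [([460.2, 268.3], 0.78)]
small_lens_top [([367.4, 262.1], 0.76), ([314.9, 281.4], 0.71)]
```

View pics/scene0.png

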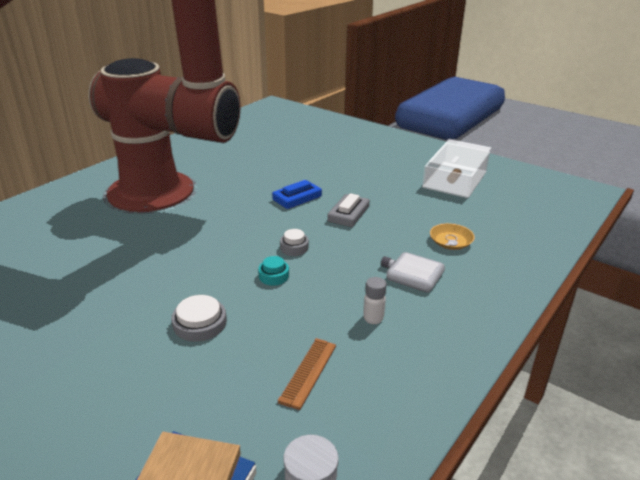

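View pics/top0.png

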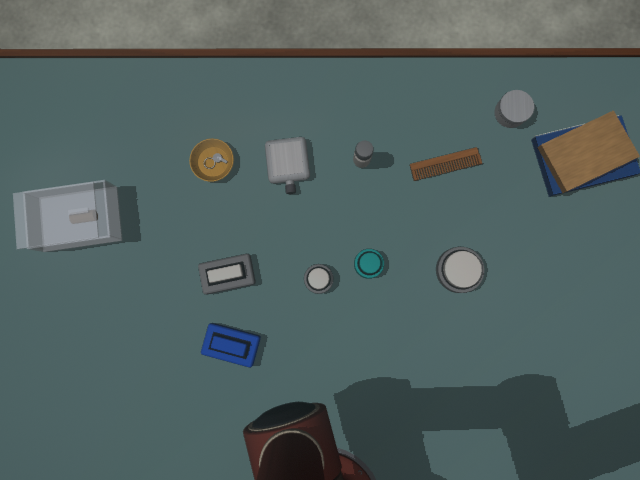

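```bash
python3 - <<'E'
import cv2
im=cv2.imread('pics/top0.png')[230:380,190:500]
cv2.imwrite('pics/crop0.png',cv2.resize(im,None,fx=2.5,fy=2.5,interpolation=cv2.INTER_CUBIC))
E
```

```text
(no output)
```

View pics/crop0.png

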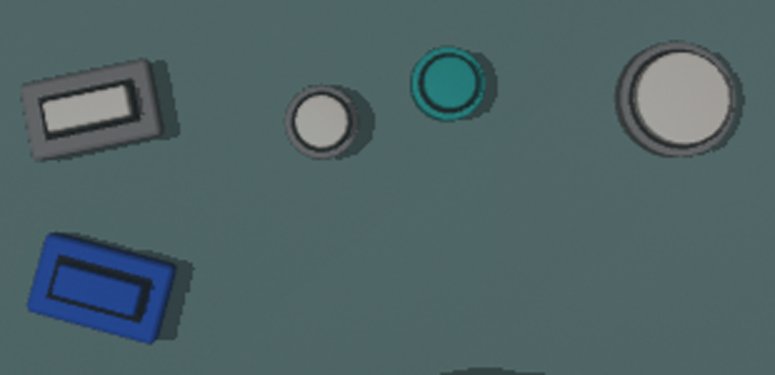

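The top view shows these candidates:
- **Controller:** grey box with a white key at (227,273), blue one at (231,345). The grey one fits the description.
- **Small light:** grey with a white lens at (318,279), turquoise one at (370,263). The grey one fits.
- **Large light:** only one, at (462,269).

The enlarged crop confirms the colours. Next I'll measure the white tops in both fixed cameras.

```bash
cat > h.py <<'E'
import numpy as np,cv2
from plant import *
from scipy.spatial.transform import Rotation as R
def toplane(c,px,z):
    m=camera_model(c);K=m['camera_matrix'];Rm=cv2.Rodrigues(m['rvec'])[0];t=m['tvec']
    d=Rm.T@np.linalg.inv(K)@np.array([px[0],px[1],1]);o=-Rm.T@t
    return o+d*(z-o[2])/d[2]
def tcp(s):
    q=s['tool_rot'];return R.from_quat([q[1],q[2],q[3],q[0]])
E
python3 - <<'E'
from h import *
B={'scene':{'key':(330,185,368,220),'large':(168,290,228,335),'small':(278,224,308,248)},
   'top':{'key':(200,252,256,295),'large':(434,244,490,296),'small':(303,262,335,296)}}
P={}
for c in B:
    im=cv2.imread(f'pics/{c}0.png')
    for n,(l,t,r,b) in B[c].items():
        g=im[t:b,l:r].min(2);m=(g>135).astype(np.uint8)
        k,lab,st,ce=cv2.connectedComponentsWithStats(m);i=1+st[1:,4].argmax()
        ys,xs=np.where(lab==i);p=(ce[i][0]+l,ce[i][1]+t)
        # inner: extents
        pts=np.array([toplane(c,(x+l,y+t),.038)[:2] for x,y in zip(xs,ys)],np.float32)
        rect=cv2.minAreaRect(pts)
        print(c,n,np.round(p,1),toplane(c,p,.038).round(4),'rect',np.round(rect[0],4),np.round(rect[1],4),round(rect[2],1))
        P[c,n]=p
def PM(c):
    m=camera_model(c);return m['camera_matrix']@np.c_[cv2.Rodrigues(m['rvec'])[0],m['tvec']]
for n in B['top']:
    X=cv2.triangulatePoints(PM('scene'),PM('top'),np.array(P['scene',n],float),np.array(P['top',n],float)).ravel();print(n,(X[:3]/X[3]).round(4))
# look-alikes and rough others
for n,p,z in [('turq',(370,263),.03),('blue',(231,345),.03),('flask',(288,160),.02),('roll',(363,150),.082),('dish',(212,160),.01),('comb',(446,164),.008)]: print(n,toplane('top',p,z).round(3))
s=state();print(tcp(s).as_matrix().round(4))
E
```

```text
scene key [348.5 203.7] [0.4717 0.191  0.038 ] rect [0.4753 0.1909] [0.0566 0.1125] 11.5
scene large [198.  308.7] [ 0.479  -0.2813  0.038 ] rect [ 0.4834 -0.2795] [0.0915 0.0852] 22.3
scene small [293.5 234.1] [0.4553 0.0114 0.038 ] rect [0.4551 0.0129] [0.0445 0.051 ] 54.6
top key [223.8 273.2] [0.4627 0.2069 0.038 ] rect [0.4627 0.2069] [0.0227 0.0664] 12.3Traceback (most recent call last):
  File "<stdin>", line 12, in <module>
  File "h.py", line 5, in toplane
    m=camera_model(c);K=m['camera_matrix'];Rm=cv2.Rodrigues(m['rvec'])[0];t=m['tvec']
ValueError: time passes only in moves, steps and waits
```

```bash
cat > h.py <<'E'
import numpy as np,cv2
from plant import *
from scipy.spatial.transform import Rotation as R
_c={}
def cm(c):
    if c not in _c:_c[c]=camera_model(c)
    return _c[c]
def toplane(c,px,z):
    m=cm(c);K=m['camera_matrix'];Rm=cv2.Rodrigues(m['rvec'])[0];t=m['tvec']
    d=Rm.T@np.linalg.inv(K)@np.array([px[0],px[1],1]);o=-Rm.T@t
    return o+d*(z-o[2])/d[2]
def tcp(s):
    q=s['tool_rot'];return R.from_quat([q[1],q[2],q[3],q[0]])
E
python3 - <<'E'
from h import *
B={'scene':{'key':(330,185,368,220),'large':(168,290,228,335),'small':(278,224,308,248)},
   'top':{'key':(200,252,256,295),'large':(434,244,490,296),'small':(303,262,335,296)}}
P={}
for c in B:
    im=cv2.imread(f'pics/{c}0.png')
    for n,(l,t,r,b) in B[c].items():
        g=im[t:b,l:r].min(2);m=(g>(135 if c=='top' else 170)).astype(np.uint8)
        k,lab,st,ce=cv2.connectedComponentsWithStats(m);i=1+st[1:,4].argmax()
        ys,xs=np.where(lab==i);p=(ce[i][0]+l,ce[i][1]+t)
        pts=np.array([toplane(c,(x+l,y+t),.038)[:2] for x,y in zip(xs,ys)],np.float32)
        rect=cv2.minAreaRect(pts)
        print(c,n,np.round(p,1),toplane(c,p,.038).round(4),'rect',np.round(rect[0],4),np.round(rect[1],4),round(rect[2],1))
        P[c,n]=p
def PM(c):
    m=cm(c);return m['camera_matrix']@np.c_[cv2.Rodrigues(m['rvec'])[0],m['tvec']]
for n in B['top']:
    X=cv2.triangulatePoints(PM('scene'),PM('top'),np.array(P['scene',n],float),np.array(P['top',n],float)).ravel();print(n,(X[:3]/X[3]).round(4))
for n,p,z in [('turq',(370,263),.03),('blue',(231,345),.03),('flask',(288,160),.02),('roll',(363,150),.082),('dish',(212,160),.01),('comb',(446,164),.008)]: print(n,toplane('top',p,z).round(3))
s=state();print(s['time'],tcp(s).as_matrix().round(4))
E
```

```text
scene key [348.7 200.5] [0.4633 0.2037 0.038 ] rect [0.4636 0.2049] [0.0264 0.0724] 10.0
scene large [197.2 308. ] [ 0.4765 -0.2807  0.038 ] rect [ 0.4759 -0.28  ] [0.074  0.0714] 37.7
scene small [293.7 233.8] [0.4548 0.0124 0.038 ] rect [0.4556 0.0124] [0.0422 0.0398] 37.7
top key [223.8 273.2] [0.4627 0.2069 0.038 ] rect [0.4627 0.2069] [0.0227 0.0664] 12.3
top large [462.8 268.7] [ 0.475  -0.2781  0.038 ] rect [ 0.4756 -0.2775] [0.0705 0.0712] 88.6
top small [317.9 278. ] [0.4542 0.0148 0.038 ] rect [0.4543 0.0147] [0.0393 0.0394] 14.4
key [0.4621 0.2066 0.0365]
large [ 0.4749 -0.279   0.0361]
small [0.4537 0.0144 0.0366]
turq [ 0.486 -0.092  0.03 ]
blue [0.318 0.19  0.03 ]
flask [0.706 0.08  0.02 ]
roll [ 0.708 -0.074  0.082]
dish [0.708 0.246 0.01 ]
comb [ 0.701 -0.258  0.008]
1.1 [[ 0.9235  0.3837 -0.    ]
 [ 0.3837 -0.9235  0.    ]
 [-0.     -0.     -1.    ]]
```

```bash
python3 -m crank '[{"angular":[0,0,0.9],"delta_pos":[0,0,0.5],"gripper":0},{"angular":[0,0,0.9],"delta_pos":[0,0,0.5],"gripper":0},{"angular":[0,0,0.9],"delta_pos":[0,0,0.5],"gripper":0},{"angular":[0,0,0.9],"delta_pos":[0,0,0.5],"gripper":0},{"angular":[0,0,0.92],"delta_pos":[0,0,0.5],"gripper":0},{"angular":[0,0,0],"delta_pos":[0,0,0],"gripper":0}]'; python3 - <<'E'
from h import *
s=state();print(tcp(s).as_matrix().round(4),s['tool_pos'],s['gripper_width'],s['contact_force'])
E
```

```text
time: 1.85
tool_pos: [0.2395, -0.5762, 0.1717]
tool_rot: [-0.002, 1.0, 0.0, -0.0]
contact_force: [-0.3, 0.2, -0.4]
gripper_width: 0.005
[[ 1.e+00  2.e-04 -9.e-04]
 [ 3.e-04 -1.e+00  3.e-03]
 [-9.e-04 -3.e-03 -1.e+00]] [ 0.23953077 -0.57620135  0.17165894] 0.005176053417525868 [-0.33972941  0.22295813 -0.35794438]
```

```bash
python3 -m crank '[{"angular":[0,0,0],"delta_pos":[0.62,-1,0],"gripper":0},{"angular":[0,0,0],"delta_pos":[0.62,-1,0],"gripper":0},{"angular":[0,0,0],"delta_pos":[0.62,-1,0],"gripper":0},{"angular":[0,0,0],"delta_pos":[0.62,-1,0],"gripper":0},{"angular":[0,0,0],"delta_pos":[0.62,-1,0],"gripper":0},{"angular":[0,0,0],"delta_pos":[0.62,-1,0],"gripper":0},{"angular":[0,0,0],"delta_pos":[0.62,-1,0],"gripper":0},{"angular":[0,0,0],"delta_pos":[0.62,-1,0],"gripper":0},{"angular":[0,0,0],"delta_pos":[0.62,-1,0],"gripper":0},{"angular":[0,0,0],"delta_pos":[0.62,-1,0],"gripper":0},{"angular":[0,0,0],"delta_pos":[0.62,-1,0],"gripper":0},{"angular":[0,0,0],"delta_pos":[0.62,-1,0],"gripper":0}]'
python3 -m crank '[{"angular":[0,0,0],"delta_pos":[0,-1,0],"gripper":0},{"angular":[0,0,0],"delta_pos":[0,-1,0],"gripper":0},{"angular":[0,0,0],"delta_pos":[0,-1,0],"gripper":0},{"angular":[0,0,0],"delta_pos":[0,-1,0],"gripper":0},{"angular":[0,0,0],"delta_pos":[0,-1,0],"gripper":0},{"angular":[0,0,0],"delta_pos":[0,-1,0],"gripper":0},{"angular":[0,0,0],"delta_pos":[0,-1,0],"gripper":0},{"angular":[0,0,0],"delta_pos":[0,-1,0],"gripper":0},{"angular":[0,0,0],"delta_pos":[0,-1,0],"gripper":0},{"angular":[0,0,0],"delta_pos":[0,-1,0],"gripper":0},{"angular":[0,0,0],"delta_pos":[0,-1,0],"gripper":0},{"angular":[0,0,0],"delta_pos":[0,-1,0],"gripper":0}]'
python3 -m crank '[{"angular":[0,0,0],"delta_pos":[0,-1,0.5],"gripper":0},{"angular":[0,0,0],"delta_pos":[0,-1,0.5],"gripper":0},{"angular":[0,0,0],"delta_pos":[0,0,0.4],"gripper":0},{"angular":[0,0,0],"delta_pos":[0,0,0],"gripper":0}]'
python3 - <<'E'
from h import *
s=state();print(tcp(s).as_matrix().round(4),s['tool_pos'],s['gripper_width'],s['contact_force'])
im=grab_frame("wrist");cv2.imwrite("pics/w1.png",im[:,:,::-1])
m=cm("wrist");print(m)
for z in (.038,): 
  print([(d['pixel'],d['conf']) for d in landmark_of("wrist","key_top")])
im=grab_frame("top");cv2.imwrite("pics/t1.png",im[:,:,::-1])
E
```

```text
time: 3.35
tool_pos: [0.4642, -0.2166, 0.1746]
tool_rot: [0.001, 1.0, 0.0, 0.001]
contact_force: [0.1, -0.8, 0.6]
gripper_width: -0.001
time: 4.85
tool_pos: [0.4639, 0.1438, 0.1746]
tool_rot: [-0.0, 1.0, 0.0, 0.001]
contact_force: [1.0, 0.4, 0.1]
gripper_width: -0.0
time: 5.35
tool_pos: [0.463, 0.2022, 0.1307]
tool_rot: [0.0, 1.0, 0.0, -0.001]
contact_force: [0.2, -0.1, 1.0]
gripper_width: -0.003
[[ 1.0e+00  1.0e-04 -1.6e-03]
 [ 1.0e-04 -1.0e+00 -9.0e-04]
 [-1.6e-03  9.0e-04 -1.0e+00]] [0.46301897 0.20216957 0.13065995] -0.0032859643164489276 [ 0.2465421  -0.148338    0.95631273]
{'camera_matrix': array([[410.16983003,   0.        , 318.74784896],
       [  0.        , 410.16983003, 234.28287964],
       [  0.        ,   0.        ,   1.        ]]), 'mount': array([[-6.06915903e-04, -9.54785220e-01, -2.97295837e-01,
         7.61948669e-02],
       [ 9.99999798e-01, -6.35717596e-04,  1.95040435e-07,
         7.62509729e-04],
       [-1.89182416e-04, -2.97295776e-01,  9.54785413e-01,
        -1.26661324e-01],
       [ 0.00000000e+00,  0.00000000e+00,  0.00000000e+00,
         1.00000000e+00]])}
[([309.5, 245.9], 0.95), ([326.5, 452.6], 0.72)]
```

View pics/w1.png

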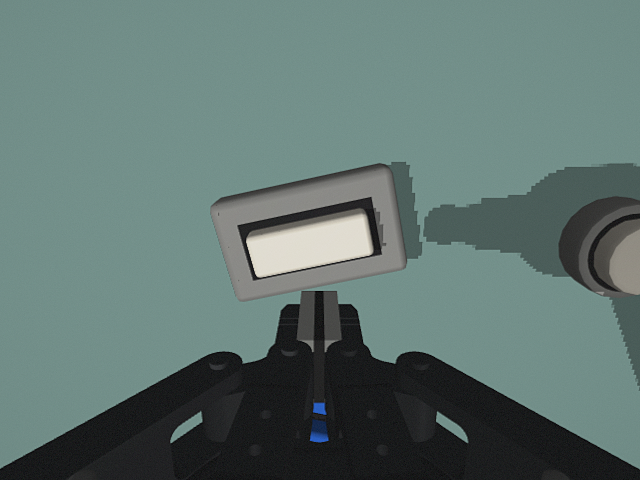

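The wrist picture shows the grey controller, with its white key centred near (310,243), just ahead of the shut fingers. The small grey light is at the right edge.

```bash
cat >> h.py <<'E'
def wplane(s,px,z):
    m=cm("wrist");M=m['mount'];Rt=tcp(s).as_matrix()
    o=s['tool_pos']+Rt@M[:3,3];d=Rt@M[:3,:3]@np.linalg.inv(m['camera_matrix'])@np.array([px[0],px[1],1])
    return o+d*(z-o[2])/d[2]
E
python3 - <<'E'
from h import *
s=state()
print(s['tool_pos'])
for p in [(309.5,245.9),(310,243)]: print(wplane(s,p,.038))
E
```

```text
[0.46412735 0.20207371 0.13218045]
[0.46477464 0.20659214 0.038     ]
[0.46651277 0.20629303 0.038     ]
```

```bash
python3 -m crank '[{"angular":[0,0,0],"delta_pos":[0.03,-0.13,0.8],"gripper":0},{"angular":[0,0,0],"delta_pos":[0,0,0.8],"gripper":0},{"angular":[0,0,0],"delta_pos":[0,0,0.6],"gripper":0},{"angular":[0,0,0],"delta_pos":[0,0,0],"gripper":0},{"angular":[0,0,0],"delta_pos":[0,0,0],"gripper":0}]'
python3 - <<'E'
from h import *
s=state();print(s['tool_pos'],s['contact_force'])
im=grab_frame("wrist");cv2.imwrite("pics/w2.png",im[:,:,::-1])
E
```

```text
time: 6.12
tool_pos: [0.4652, 0.2066, 0.0663]
tool_rot: [-0.0, 1.0, -0.0, 0.001]
contact_force: [1.0, 0.7, 0.1]
gripper_width: 0.001
[0.46518996 0.20662343 0.06626903] [0.97792299 0.70427581 0.13549883]
```

View pics/w2.png

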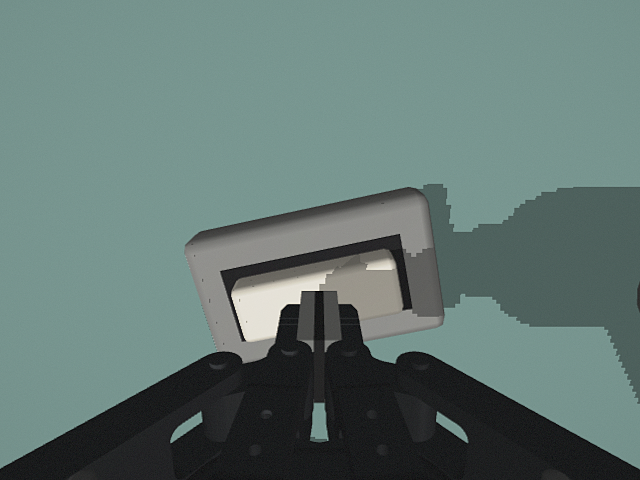

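The fingertips sit over the middle of the key, at about column 319 and row 300. Next I'll press in small steps.

```bash
python3 -m crank '[{"angular":[0,0,0],"delta_pos":[0,0,0.1],"gripper":0},{"angular":[0,0,0],"delta_pos":[0,0,0.1],"gripper":0},{"angular":[0,0,0],"delta_pos":[0,0,0.07],"gripper":0},{"angular":[0,0,0],"delta_pos":[0,0,0.07],"gripper":0},{"angular":[0,0,0],"delta_pos":[0,0,0.06],"gripper":0},{"angular":[0,0,0],"delta_pos":[0,0,0],"gripper":0}]'
python3 -m crank '[{"angular":[0,0,0],"delta_pos":[0,0,0.05],"gripper":0},{"angular":[0,0,0],"delta_pos":[0,0,0.05],"gripper":0},{"angular":[0,0,0],"delta_pos":[0,0,0],"gripper":0}]'
```

```text
time: 6.92
tool_pos: [0.4644, 0.2066, 0.0533]
tool_rot: [0.0, 1.0, -0.0, -0.0]
contact_force: [-0.8, -1.1, 1.7]
gripper_width: 0.001
time: 7.3
tool_pos: [0.4644, 0.2066, 0.0503]
tool_rot: [-0.0, 1.0, -0.0, -0.0]
contact_force: [-1.6, -0.1, 4.5]
gripper_width: 0.004
```

```bash
python3 -m crank '[{"angular":[0,0,0],"delta_pos":[0,0,0.05],"gripper":0},{"angular":[0,0,0],"delta_pos":[0,0,0.05],"gripper":0},{"angular":[0,0,0],"delta_pos":[0,0,0],"gripper":0}]'
python3 -m crank '[{"angular":[0,0,0],"delta_pos":[0,0,0.04],"gripper":0},{"angular":[0,0,0],"delta_pos":[0,0,0],"gripper":0}]'
```

```text
time: 7.68
tool_pos: [0.4644, 0.2066, 0.0473]
tool_rot: [-0.0, 1.0, -0.0, -0.0]
contact_force: [-1.5, -0.7, 4.5]
gripper_width: -0.003
time: 7.92
tool_pos: [0.4644, 0.2066, 0.0461]
tool_rot: [-0.0, 1.0, -0.0, -0.0]
contact_force: [-2.4, -0.8, 4.9]
gripper_width: -0.001
```

```bash
python3 -m crank '[{"angular":[0,0,0],"delta_pos":[0,0,0.04],"gripper":0},{"angular":[0,0,0],"delta_pos":[0,0,0.03],"gripper":0},{"angular":[0,0,0],"delta_pos":[0,0,0],"gripper":0}]'
python3 - <<'E'
from h import *
im=grab_frame("scene");cv2.imwrite("pics/s3.png",cv2.resize(im[160:260,270:420,::-1],None,fx=5,fy=5))
E
```

```text
time: 8.3
tool_pos: [0.4644, 0.2066, 0.0441]
tool_rot: [0.0, 1.0, -0.0, -0.0]
contact_force: [-3.7, -1.1, 4.7]
gripper_width: -0.005
```

View pics/s3.png

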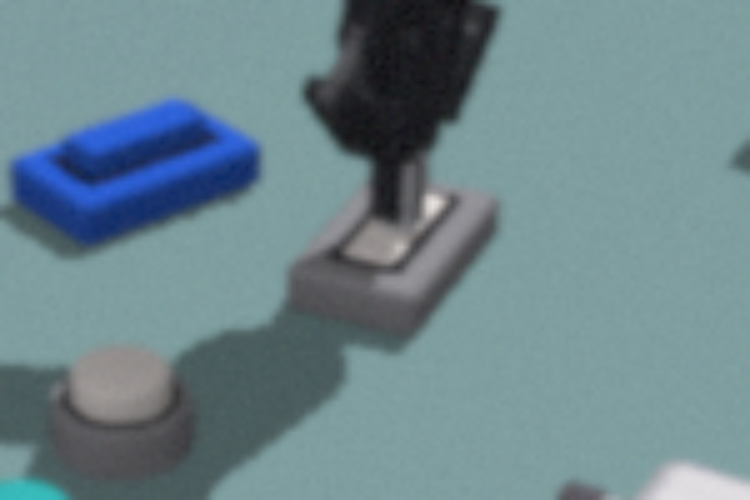

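The key is now nearly flush with the box, so it's about 10 mm down. I'll lift and move to the large light.

```bash
python3 -m crank '[{"angular":[0,0,0],"delta_pos":[0,0,-0.3],"gripper":0},{"angular":[0,0,0],"delta_pos":[0,0,-1],"gripper":0},{"angular":[0,0,0],"delta_pos":[0,0,-1],"gripper":0},{"angular":[0,0,0],"delta_pos":[0,0,0],"gripper":0}]'
python3 - <<'E'
from h import *
im=grab_frame("top");cv2.imwrite("pics/t4.png",cv2.resize(im[230:310,190:340,::-1],None,fx=5,fy=5))
im=grab_frame("scene");cv2.imwrite("pics/s4.png",cv2.resize(im[160:260,270:420,::-1],None,fx=5,fy=5))
E
```

```text
time: 8.85
tool_pos: [0.4667, 0.2072, 0.1161]
tool_rot: [-0.001, 1.0, -0.0, 0.003]
contact_force: [0.1, 0.5, -0.2]
gripper_width: 0.001
```

View pics/s4.png

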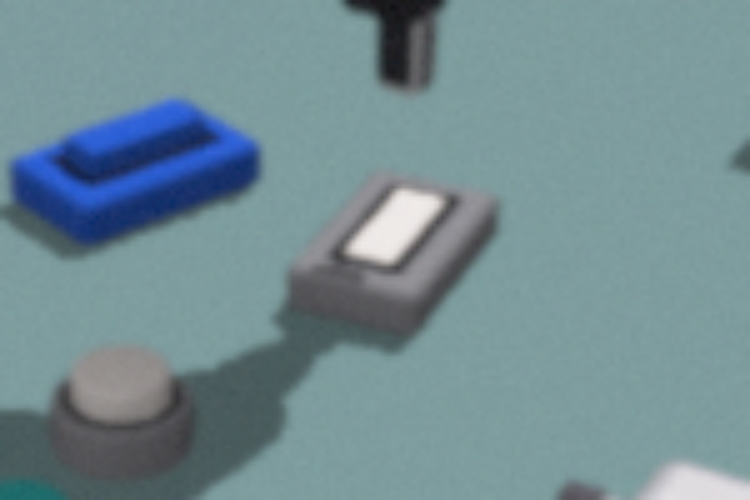

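The key has stayed down and the controller hasn't moved. Next is the large light.

```bash
python3 -m crank '[{"angular":[0,0,0],"delta_pos":[0.03,1,0],"gripper":0},{"angular":[0,0,0],"delta_pos":[0.03,1,0],"gripper":0},{"angular":[0,0,0],"delta_pos":[0.03,1,0],"gripper":0},{"angular":[0,0,0],"delta_pos":[0.03,1,0],"gripper":0},{"angular":[0,0,0],"delta_pos":[0.03,1,0],"gripper":0},{"angular":[0,0,0],"delta_pos":[0.03,1,0],"gripper":0},{"angular":[0,0,0],"delta_pos":[0.03,1,0],"gripper":0},{"angular":[0,0,0],"delta_pos":[0.03,1,0],"gripper":0},{"angular":[0,0,0],"delta_pos":[0.03,1,0],"gripper":0},{"angular":[0,0,0],"delta_pos":[0.03,1,0],"gripper":0},{"angular":[0,0,0],"delta_pos":[0,1,0],"gripper":0},{"angular":[0,0,0],"delta_pos":[0,1,0],"gripper":0}]'
python3 -m crank '[{"angular":[0,0,0],"delta_pos":[0,1,0],"gripper":0},{"angular":[0,0,0],"delta_pos":[0,1,0],"gripper":0},{"angular":[0,0,0],"delta_pos":[0,1,0],"gripper":0},{"angular":[0,0,0],"delta_pos":[0,1,0],"gripper":0},{"angular":[0,0,0],"delta_pos":[0,0.2,0],"gripper":0},{"angular":[0,0,0],"delta_pos":[0,0,0],"gripper":0},{"angular":[0,0,0],"delta_pos":[0,0,0],"gripper":0}]'
python3 - <<'E'
from h import *
s=state();print(s['tool_pos'],s['contact_force'])
im=grab_frame("wrist");cv2.imwrite("pics/w5.png",im[:,:,::-1])
for d in landmark_of("wrist","large_lens_top"): print(d['pixel'],d['conf'],wplane(s,d['pixel'],.038))
E
```

```text
time: 10.45
tool_pos: [0.4721, -0.1539, 0.111]
tool_rot: [-0.001, 1.0, -0.0, -0.001]
contact_force: [-0.2, 0.2, -0.1]
gripper_width: -0.001
time: 11.32
tool_pos: [0.4728, -0.2783, 0.1123]
tool_rot: [-0.001, 1.0, 0.0, -0.0]
contact_force: [0.7, 0.1, -0.1]
gripper_width: -0.002
[ 0.47281874 -0.27827513  0.11228758] [ 0.73632245  0.06638193 -0.09329813]
[319.6, 252.2] 0.64 [ 0.47661275 -0.27939721  0.038     ]
```

View pics/w5.png

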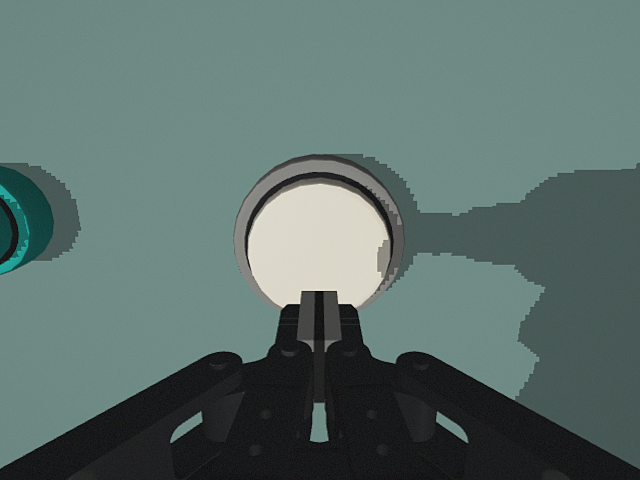

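The large lens is centred near (319,252), in line with the fingers, and the measurement agrees at (0.476, -0.279). Pressing it now.

```bash
python3 -m crank '[{"angular":[0,0,0],"delta_pos":[0.08,0,0.8],"gripper":0},{"angular":[0,0,0],"delta_pos":[0,0,0.6],"gripper":0},{"angular":[0,0,0],"delta_pos":[0,0,0.2],"gripper":0},{"angular":[0,0,0],"delta_pos":[0,0,0.06],"gripper":0},{"angular":[0,0,0],"delta_pos":[0,0,0.06],"gripper":0},{"angular":[0,0,0],"delta_pos":[0,0,0.06],"gripper":0},{"angular":[0,0,0],"delta_pos":[0,0,0],"gripper":0}]'
python3 -m crank '[{"angular":[0,0,0],"delta_pos":[0,0,0.05],"gripper":0},{"angular":[0,0,0],"delta_pos":[0,0,0.05],"gripper":0},{"angular":[0,0,0],"delta_pos":[0,0,0.05],"gripper":0},{"angular":[0,0,0],"delta_pos":[0,0,0],"gripper":0}]'
```

```text
time: 12.3
tool_pos: [0.4756, -0.2795, 0.0599]
tool_rot: [0.0, 1.0, -0.0, 0.0]
contact_force: [-0.9, 0.3, 0.2]
gripper_width: -0.001
time: 12.8
tool_pos: [0.4755, -0.2794, 0.055]
tool_rot: [-0.0, 1.0, -0.0, -0.0]
contact_force: [0.0, -0.6, 1.2]
gripper_width: -0.0
```

```bash
python3 -m crank '[{"angular":[0,0,0],"delta_pos":[0,0,0.05],"gripper":0},{"angular":[0,0,0],"delta_pos":[0,0,0.05],"gripper":0},{"angular":[0,0,0],"delta_pos":[0,0,0.05],"gripper":0},{"angular":[0,0,0],"delta_pos":[0,0,0],"gripper":0}]'
python3 -m crank '[{"angular":[0,0,0],"delta_pos":[0,0,0.05],"gripper":0},{"angular":[0,0,0],"delta_pos":[0,0,0.05],"gripper":0},{"angular":[0,0,0],"delta_pos":[0,0,0.05],"gripper":0},{"angular":[0,0,0],"delta_pos":[0,0,0],"gripper":0}]'
```

```text
time: 13.3
tool_pos: [0.4756, -0.2794, 0.0506]
tool_rot: [0.0, 1.0, -0.0, 0.0]
contact_force: [-0.9, 1.1, 3.6]
gripper_width: -0.002
time: 13.8
tool_pos: [0.4755, -0.2794, 0.0461]
tool_rot: [0.0, 1.0, -0.0, 0.0]
contact_force: [-0.5, 1.1, 4.6]
gripper_width: 0.004
```

```bash
python3 -m crank '[{"angular":[0,0,0],"delta_pos":[0,0,0.05],"gripper":0},{"angular":[0,0,0],"delta_pos":[0,0,0],"gripper":0}]'
python3 -m crank '[{"angular":[0,0,0],"delta_pos":[0,0,-0.3],"gripper":0},{"angular":[0,0,0],"delta_pos":[0,0,-1],"gripper":0},{"angular":[0,0,0],"delta_pos":[0,0,-1],"gripper":0},{"angular":[0,0,0],"delta_pos":[0,0,0],"gripper":0}]'
python3 - <<'E'
from h import *
s=state();print(s['tool_pos'])
im=grab_frame("wrist");a=im[120:330,200:440,::-1]
im=grab_frame("scene");b=im[280:360,150:250,::-1]
cv2.imwrite("pics/s6.png",cv2.resize(b,None,fx=6,fy=6)); cv2.imwrite("pics/w6.png",a)
E
```

```text
time: 14.05
tool_pos: [0.4756, -0.2795, 0.0447]
tool_rot: [0.0, 1.0, -0.0, 0.0]
contact_force: [-1.2, 0.8, 5.7]
gripper_width: 0.0
time: 14.55
tool_pos: [0.4773, -0.2807, 0.1167]
tool_rot: [0.002, 1.0, -0.0, 0.003]
contact_force: [0.5, 0.2, -0.5]
gripper_width: 0.0
[ 0.47725042 -0.28072326  0.11667132]
```

View pics/s6.png

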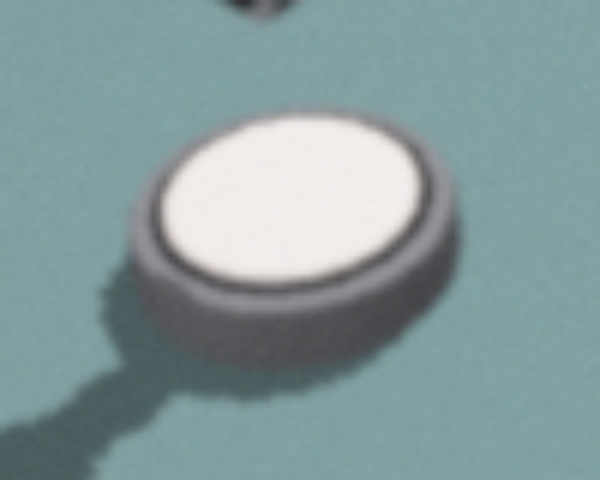

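The large lens is nearly flush and has stayed down. Next is the small grey light.

```bash
python3 -m crank '[{"angular":[0,0,0],"delta_pos":[-0.07,-1,0],"gripper":0},{"angular":[0,0,0],"delta_pos":[-0.07,-1,0],"gripper":0},{"angular":[0,0,0],"delta_pos":[-0.07,-1,0],"gripper":0},{"angular":[0,0,0],"delta_pos":[-0.07,-1,0],"gripper":0},{"angular":[0,0,0],"delta_pos":[-0.07,-1,0],"gripper":0},{"angular":[0,0,0],"delta_pos":[-0.07,-1,0],"gripper":0},{"angular":[0,0,0],"delta_pos":[-0.07,-1,0],"gripper":0},{"angular":[0,0,0],"delta_pos":[-0.07,-1,0],"gripper":0},{"angular":[0,0,0],"delta_pos":[-0.07,-1,0],"gripper":0},{"angular":[0,0,0],"delta_pos":[-0.07,-0.77,0],"gripper":0},{"angular":[0,0,0],"delta_pos":[0,0,0],"gripper":0},{"angular":[0,0,0],"delta_pos":[0,0,0],"gripper":0}]'
python3 - <<'E'
from h import *
s=state();print(s['tool_pos'],s['contact_force'])
im=grab_frame("wrist");cv2.imwrite("pics/w7.png",im[:,:,::-1])
for d in landmark_of("wrist","small_lens_top"): print(d['pixel'],d['conf'],wplane(s,d['pixel'],.038))
E
```

```text
time: 16.15
tool_pos: [0.4541, 0.0134, 0.1125]
tool_rot: [0.0, 1.0, -0.0, -0.001]
contact_force: [0.6, 0.1, 0.1]
gripper_width: 0.0
[0.45411896 0.01340555 0.1125446 ] [0.58574827 0.05344077 0.0725376 ]
[525.5, 196.9] 0.66 [ 0.48696936 -0.09068147  0.038     ]
[315.4, 258.0] 0.63 [0.45454055 0.01439211 0.038     ]
```

View pics/w7.png

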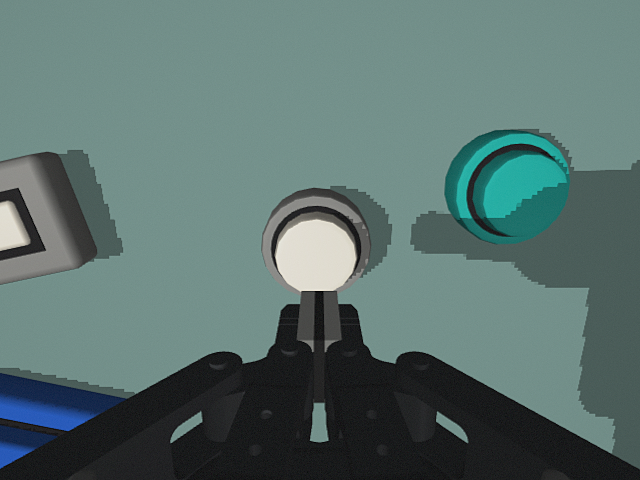

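The small grey light's white lens is centred near (316,258), right under the fingers. The turquoise look-alike is well to the right at (525,197). Pressing it now.

```bash
python3 -m crank '[{"angular":[0,0,0],"delta_pos":[0.02,-0.03,0.8],"gripper":0},{"angular":[0,0,0],"delta_pos":[0,0,0.6],"gripper":0},{"angular":[0,0,0],"delta_pos":[0,0,0.2],"gripper":0},{"angular":[0,0,0],"delta_pos":[0,0,0.06],"gripper":0},{"angular":[0,0,0],"delta_pos":[0,0,0.06],"gripper":0},{"angular":[0,0,0],"delta_pos":[0,0,0.06],"gripper":0},{"angular":[0,0,0],"delta_pos":[0,0,0],"gripper":0}]'
python3 -m crank '[{"angular":[0,0,0],"delta_pos":[0,0,0.05],"gripper":0},{"angular":[0,0,0],"delta_pos":[0,0,0.05],"gripper":0},{"angular":[0,0,0],"delta_pos":[0,0,0.05],"gripper":0},{"angular":[0,0,0],"delta_pos":[0,0,0.05],"gripper":0},{"angular":[0,0,0],"delta_pos":[0,0,0],"gripper":0}]'
python3 -m crank '[{"angular":[0,0,0],"delta_pos":[0,0,0.05],"gripper":0},{"angular":[0,0,0],"delta_pos":[0,0,0.05],"gripper":0},{"angular":[0,0,0],"delta_pos":[0,0,0.05],"gripper":0},{"angular":[0,0,0],"delta_pos":[0,0,0],"gripper":0}]'
```

```text
time: 17.12
tool_pos: [0.4555, 0.0146, 0.0604]
tool_rot: [0.0, 1.0, -0.0, 0.0]
contact_force: [-0.2, 0.1, -0.4]
gripper_width: -0.0
time: 17.75
tool_pos: [0.4553, 0.0146, 0.0543]
tool_rot: [-0.0, 1.0, -0.0, -0.0]
contact_force: [-0.4, 0.2, 1.2]
gripper_width: 0.0
time: 18.25
tool_pos: [0.4553, 0.0146, 0.0496]
tool_rot: [-0.0, 1.0, -0.0, 0.0]
contact_force: [-2.1, 0.5, 3.1]
gripper_width: -0.001
```

```bash
python3 -m crank '[{"angular":[0,0,0],"delta_pos":[0,0,0.05],"gripper":0},{"angular":[0,0,0],"delta_pos":[0,0,0.05],"gripper":0},{"angular":[0,0,0],"delta_pos":[0,0,0.05],"gripper":0},{"angular":[0,0,0],"delta_pos":[0,0,0],"gripper":0}]'
python3 -m crank '[{"angular":[0,0,0],"delta_pos":[0,0,0.03],"gripper":0},{"angular":[0,0,0],"delta_pos":[0,0,0],"gripper":0}]'
python3 -m crank '[{"angular":[0,0,0],"delta_pos":[0,0,-0.3],"gripper":0},{"angular":[0,0,0],"delta_pos":[0,0,-1],"gripper":0},{"angular":[0,0,0],"delta_pos":[0,0,-1],"gripper":0},{"angular":[0,0,0],"delta_pos":[0,0,-1],"gripper":0},{"angular":[0,0,0],"delta_pos":[0,0,-1],"gripper":0},{"angular":[0,0,0],"delta_pos":[0,0,0],"gripper":0},{"angular":[0,0,0],"delta_pos":[0,0,0],"gripper":0}]'
python3 - <<'E'
from h import *
im=grab_frame("scene");cv2.imwrite("pics/s8.png",cv2.resize(im[160:360,150:420,::-1],None,fx=2.9,fy=2.9))
im=grab_frame("top");cv2.imwrite("pics/t8.png",im[:,:,::-1])
E
```

```text
time: 18.75
tool_pos: [0.4553, 0.0146, 0.0452]
tool_rot: [-0.0, 1.0, -0.0, 0.0]
contact_force: [-2.7, 0.1, 4.4]
gripper_width: -0.001
time: 19.0
tool_pos: [0.4553, 0.0146, 0.0444]
tool_rot: [-0.0, 1.0, -0.0, -0.0]
contact_force: [-2.4, 0.3, 4.8]
gripper_width: 0.0
time: 19.88
tool_pos: [0.4548, 0.0147, 0.1723]
tool_rot: [-0.0, 1.0, -0.0, -0.0]
contact_force: [-0.7, 0.7, 0.0]
gripper_width: 0.003
```

View pics/s8.png

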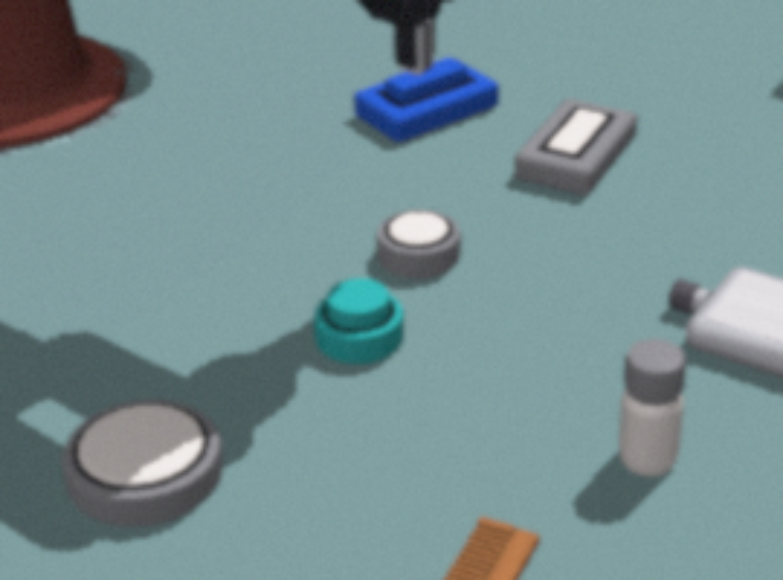

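View pics/t8.png

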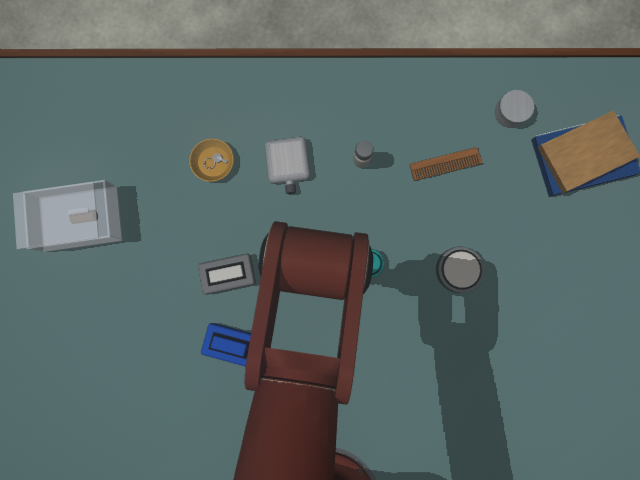

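In both pictures the key and both lenses are down and nearly flush. The look-alikes are untouched, every bystander is where it was, and the hand is clear at 0.17 m. Handing in.

```bash
python3 -c "
from plant import *
print(job_done())"
```

```text
the job is handed in; nothing more can be done
None
```

I pressed the grey controller's long key, then the large light, then the small grey light, in that order, with the fingers shut. I estimate each went about 10 mm down, judged from fingertip height. The vertical force read about 5 to 6 N at the end of each press. I then raised the hand straight up, clear of everything at about 0.17 m, and handed in at about 20 s.

- **Switches:** in the last scene view all three tops sit nearly flush and have stayed down. Joint depths are not reported, so I could only judge this from the pictures and fingertip height.
- **Movement:** the pictures show no visible shift of the controller, the lights or the four bystanders, and the blue and turquoise look-alikes were left alone. In the last top view the arm hides the small light, so I checked that one in the scene view only.
- **Sideways force:** it reached about 3.7 N on the key and 2.7 N on the small light, with no visible movement.

No check failed, and position measurements from the different cameras agreed to within about 3 mm.

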